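# Vent the air cylinder and hold its piston rod partly drawn

## Robot

A 6-joint arm with a two-finger parallel gripper is mounted at the origin on a cart in front of the work surface, level with it; the furniture and walls round the work are solid. World frame = base frame: x ahead of the robot, y to its left, z up, the work surface at z = 0. Lengths are in m, angles in rad, forces in N, time in s.
With the tool pointing down it reaches from about 0.25 to 0.85 m from the base axis. Payload 12.5 kg.
Tool frame: the origin (TCP) lies between the finger pads; the fingertips stand 17 mm ahead of it and the grasp point (between the pads) lies 2 mm behind it; z points along the fingers, y is the direction in which the jaws open and shut (so a half turn about z gives the same grasp; the last joint's range is limited). The gripper opens to 93 mm and grips with 3 to 60 N. Pads are 15 mm wide; open, the fingers measure 128 mm over their backs; the gripper's body (75 mm by 188 mm) begins 65 mm behind the grasp point.
Start: joints at [-1.397, 0.351, 1.652, -0, 1.139, -0.085], TCP at [0.141, -0.532, 0.236] pointing down, gripper open.
Joint ranges: [-2.75, 2.75], [-0.79, 2.1], [0.01, 2.65], [-1.57, 4.71], [0.07, 3.14], [-2.87, 2.87]. Speed limits (rad/s): [2.22, 2.22, 2.79, 3.14, 3.14, 3.14].

## Interface

Orientations are given as a unit quaternion [w, x, y, z].
In Python, from station import sense, get_image, camera_model, job_done, look_for, regions_of, place_of gives the robot as it stands.
- The arm moves only by the tool carry_out, never from a script. Its argument "commands" is one flat list of numbers, 7 for each row, row after row: the turn, a rotation vector about the tool's x, y, z in degrees, then the shift along the tool's x, y, z in m, then the finger opening in m, from 0 to 0.093. A call has 1 to 12 rows; each row shifts and turns the commanded pose from where the row before left it, along the tool's axes as they then stand; what a row does not reach is not made up. A row lasts 1/8 s, in which the tool goes at most 62.5 mm and 10.7 degrees, less where a joint would pass 70% of its speed; a pose out of reach is approached as far as the arm can. A call is refused whole if a number of a shift passes 0.0625 or a number of a turn 10.7, either way. A call with a gripper value outside its range is refused whole. The fingers move at their own pace and stop on an object; "grip_force" is the grip in N (left out, the last holds). Time passes only in rows, so rows that do not move let the fingers close. It gives the time, the measured TCP pose, the force and the opening at its end, in the units of the state.
- sense(): the state, without advancing time (a new reading comes with each control period).
- get_image(name): name is "scene" or "top"; returns the picture (400x640x3 uint8, red, green, blue); there is no depth.
- camera_model(name): a dict with "fx", "fy", "cx", "cy" (pixels), "xyz" and "orientation" of the camera in the world. Camera axes: x right, y down, z forward; pixel columns grow to the right and rows downward; lengths in m; the calibration is good to about 2 mm. A picture is of the moment at which its call begins. camera_model takes no time and is no camera call.
- job_done(): hands the job in, once; it reports no verdict.
Trained networks look in the newest picture that a camera, given by its name, has taken for a name from the list of things; names that differ only in an ending like _2 or _b are one class to them, and where a whole thing is asked for, a point or a joint stands for the part that bears it (a point fixed in the world has none). Each returns a list of dicts, best first, with "conf" (0 to 1); they miss things now and then, are a little off and sometimes report something else, mostly with a low value. They report only what shows in the picture. A call takes as long as a camera call.
- look_for(camera, name): "box" ([left, top, right, bottom] in pixels, round what is visible of it).
- regions_of(camera, name): "region" (400x640 bool, what is visible of it) and "box" ([left, top, right, bottom] in pixels, round what is visible of it).
- place_of(camera, name): "location" ([row, column] in pixels: a listed point, or the origin of a listed thing).
The state is a dict: "time": time; "q": joint angles; "dq": joint speeds; "joint_efforts": joint torques, N m; "tool_pos": TCP position; "tcp_rot": TCP orientation; "wrist_force": force on the tool from outside, world axes, zero at the start; "torque": the same for the moment, N m; "grip_width": finger opening in m.
Only numpy, scipy, OpenCV 4.12 (cv2) and the standard library are available. Lean on these libraries where they do the work, as an engineer would, in place of code of your own. Each camera call takes 0.05 s, during which the arm holds its last target.

## Task

On the small test stand, first bring the valve lever upright so that the air cylinder is vented; then take the piston rod by its round end piece and draw it straight out along the leaning bore by about 40 mm, until the dark groove ring on the rod has just come out of the bore, without forcing it sideways and without pulling it right out. Leave the lever upright and the things round the stand alone, and finish while holding the rod steady in the gripper at that draw: do not let go of it.

Things in the scene. Friction and masses are not known exactly. Their poses are not given: they have to be found in the camera images.
- stand: Fixed test stand: a grey base plate 125 mm (its x) by 310 mm (its y), 12 mm thick, origin at the centre of its underside, x and y along its sides. It carries the aluminium valve block with the lever at y = +85 mm and the leaning air cylinder at y = -85 mm, joined by a copper pipe.
- cylinder: Air cylinder fixed on the stand: a round aluminium tube 42 mm across and 92 mm long with square steel collars 52 mm wide (at 0-16 mm and 64-80 mm along it; four small nuts reach to 84 mm). Origin at the centre of its lower end; its z axis is the axis of the bore, pointing outward, which leans 20 degrees from vertical towards the stand's -x side. The round bore is 17.5 mm wide, 80 mm deep, its floor 12 mm above the origin.
- mouth (a point): Centre of the open mouth of the bore, on the cylinder's axis at the upper end of the tube.
- rod: Loose steel piston rod, 0.15-0.3 kg, 16 mm thick, standing in the bore with about 1.5 mm play. Origin at the centre of its foot, z along the rod to its outer end. At the start it is fully home on the floor of the bore, 12 mm of bare rod showing; left alone it slides back home. A dark ring (the groove, 4 mm high) begins 46 mm above the foot, so it comes out of the mouth entirely once the rod is drawn 34 mm.
- rod_end (a point): Middle of the rod's round dark end piece, a plain cylinder 26 mm across and 32 mm high on the rod's axis, 108 mm above the foot (when home 28 mm beyond the mouth; its underside 12 mm beyond the mouth).
- valve_lever (a joint): Angle of the valve lever in rad: 0 is upright, positive leans towards the stand's +x side; stops at -1 and +1. It stays where it is left (about 0.16 N m of friction). It starts leaning to +x by 0.45 to 0.9.
- lever_ball (a point): Centre of the black ball, 24 mm across, on the end of the lever, 75 mm from the pivot; the lever bar below it is 10 mm thick.
- lever_pivot (a point): Point on the lever's hinge axis, which lies along the stand's y, 66 mm above the bench; fixed to the stand.
- tape_measure: Bystander: yellow tape measure, 38x83x62 mm, left of the stand; origin at the centre of its underside; leave alone.
- screw_box: Bystander: small cardboard box, 56x75x41 mm, behind the stand on the right; origin at the centre of its underside; leave alone.
- spanner: Bystander: steel spanner about 198 mm long, lying flat to the right of the stand; origin at the centre of its underside; leave alone.

How it is judged:
By the outcome, as a careful person would: the job done as asked, in the order asked, and still so for the second after the job is handed in, while the arm keeps its last pose, push and grip.
It also fails if it takes over 45 s, if anything falls off the work surface, if the arm or the gripper's body presses on something with over 40 N, if the wrist force passes 120 N, or if a joint passes its speed limit or range.

## Working session

There is one attempt and no reset: what is moved stays moved. The work goes in short steps, Python scripts to look and compute and a tool call to move; the robot and the scene stay as the last step left them, time stands still between calls to the robot, and variables do not carry over. Pictures are saved under pics/ and viewed, and the job is handed in when it is done.

Besides the shell and the picture viewer there is one more tool, called after "Request:" as name(argument=value, ...) on one line, values as JSON. carry_out: Moves the arm, as the interface text tells. Its arguments: {"type":"object","properties":{"commands":{"type":"array"},"grip_force":{"type":"number"}},"required":["commands"]}

```bash
ls; mkdir -p pics
python3 - <<'E'
from station import *
import cv2,numpy as np
for c in("scene","top"):
    im=get_image(c); cv2.imwrite(f"pics/{c}0.png",im[:,:,::-1]); print(c,camera_model(c))
    for n in("lever_ball","lever_pivot","rod_end","mouth","stand","cylinder","rod","valve_lever","screw_box","tape_measure","spanner"):
        try:
            r=place_of(c,n); print(n,[(np.round(x["location"],1).tolist(),round(x["conf"],2)) for x in r[:2]])
        except Exception as e: print(n,e)
s=sense();print(s)
E
```

```text
pics
scene {'fx': 375.08506218153116, 'fy': 375.08506218153116, 'cx': 317.45403539603257, 'cy': 201.47182109486593, 'xyz': array([ 0.13489845, -0.87330304,  0.92771805]), 'orientation': array([-0.34296836,  0.88785395, -0.28422064,  0.11535468])}
lever_ball [([198.3, 295.6], 0.51)]
lever_pivot [([226.9, 286.5], 0.68)]
rod_end []
mouth [([255.6, 373.1], 0.72), ([241.1, 332.1], 0.69)]
stand [([254.0, 310.0], 0.92)]
cylinder [([252.9, 336.1], 0.79), ([240.3, 329.3], 0.18)]
rod [([252.8, 335.8], 0.64)]
valve_lever it knows: cylinder, lever_ball, lever_pivot, mouth, rod, rod_end, screw_box, spanner, stand, tape_measure
screw_box [([254.0, 372.6], 0.66)]
tape_measure [([190.2, 240.8], 0.86)]
spanner [([324.1, 344.8], 0.62)]
top {'fx': 385.6990942538575, 'fy': 385.6990942538575, 'cx': 320.68640213162047, 'cy': 195.77340952404168, 'xyz': array([ 0.45615933, -0.25913651,  1.00246328]), 'orientation': array([ 0.03297066, -0.70455733,  0.70709165, -0.05033185])}
lever_ball [([213.1, 303.2], 0.56)]
lever_pivot [([238.7, 307.8], 0.7)]
rod_end [([220.0, 387.7], 0.55)]
mouth [([214.1, 386.1], 0.78)
[... 342 characters left out ...]

{'time': 1.1, 'q': array([-1.39660528e+00,  3.50702992e-01,  1.65179070e+00, -5.40491719e-05,
        1.13911915e+00, -8.46099301e-02]), 'dq': array([ 4.04636453e-05,  3.27534001e-04,  2.70397250e-04,  1.35533724e-03,
       -2.33792397e-04, -5.54381319e-05]), 'joint_efforts': array([-1.93164386e-03, -4.97257912e+01, -2.85481685e+01,  6.99020899e-02,
        2.19623902e-02,  9.04947029e-06]), 'tool_pos': array([ 0.14076119, -0.53166618,  0.23563446]), 'tcp_rot': array([-8.98401182e-06,  9.91637973e-01,  1.29050877e-01, -2.49726899e-05]), 'wrist_force': array([ 0.16831685, -0.73023027,  0.52109785]), 'torque': array([-0.03443517, -0.03018508,  0.04440629]), 'grip_width': 0.09293847391571533}
```

Run:
```python
import cv2
for c,b in(("scene",(220,140,420,350)),("top",(180,120,480,330))):
    im=cv2.imread(f"pics/{c}0.png")[b[1]:b[3],b[0]:b[2]]
    k=min(800/im.shape[1],600/im.shape[0]);print(k)
    cv2.imwrite(f"pics/{c}0c.png",cv2.resize(im,None,fx=k,fy=k,interpolation=2)[:600,:800])
```

```text
2.857142857142857
2.6666666666666665
```

View pics/scene0.png

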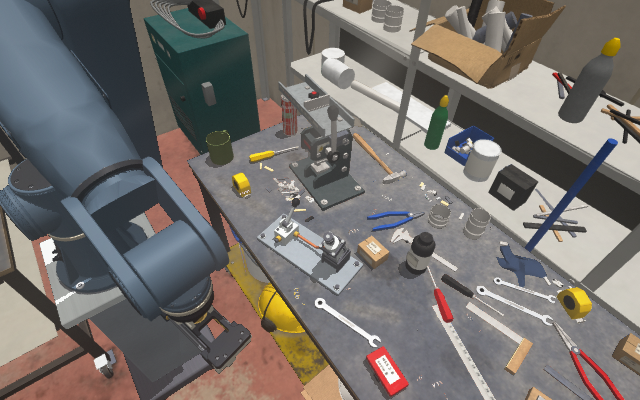

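View pics/scene0c.png

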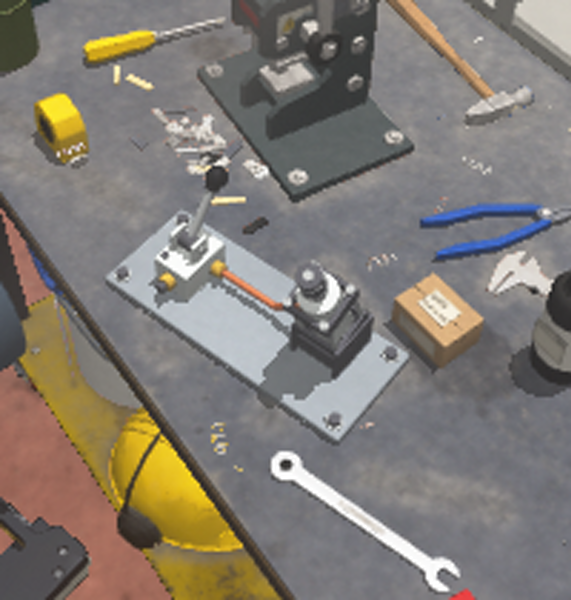

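View pics/top0c.png

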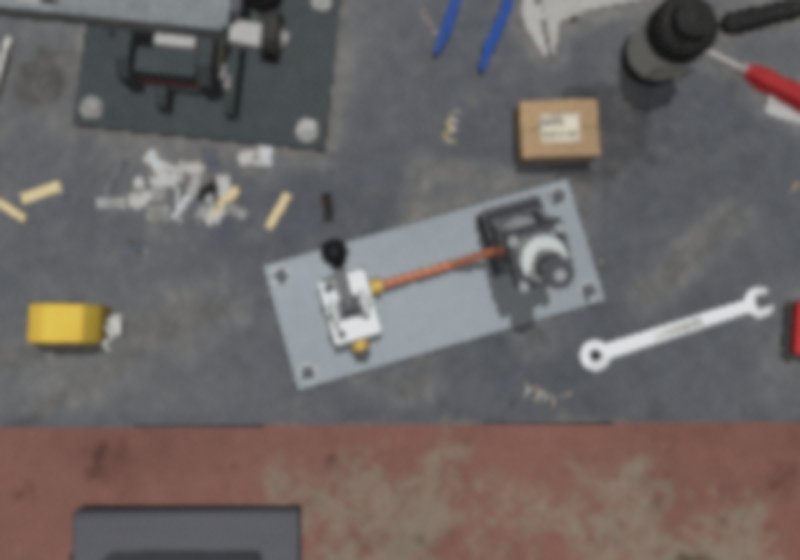

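The top view shows the stand at about (336,227), with the lever ball at (305,213) leaning to the stand's +x and the rod end at (386,219). The scene view shows the ball at (296,202) and the rod end at (330,238). Next I fit the stand pose, lever angle and rod axis.

```bash
cat > h.py <<'E'
from station import *
import cv2,numpy as np
from scipy.spatial.transform import Rotation as R
from scipy.optimize import least_squares
def rot(q): return R.from_quat(np.r_[q[1:],q[0]])
def proj(c,P):
    m=camera_model(c); p=rot(m["orientation"]).inv().apply(np.atleast_2d(P)-m["xyz"])
    return np.c_[m["fx"]*p[:,0]/p[:,2]+m["cx"],m["fy"]*p[:,1]/p[:,2]+m["cy"]]
def rays(c,uv):
    m=camera_model(c); d=np.array([(uv[0]-m["cx"])/m["fx"],(uv[1]-m["cy"])/m["fy"],1])
    return m["xyz"],rot(m["orientation"]).apply(d/np.linalg.norm(d))
def tri(d):
    A=np.zeros((3,3));b=np.zeros(3);L=[]
    for c,uv in d.items():
        o,v=rays(c,uv);M=np.eye(3)-np.outer(v,v);A+=M;b+=M@o;L.append((M,o))
    P=np.linalg.solve(A,b);return P,[round(1000*np.linalg.norm(M@(P-o)),1) for M,o in L]
E
cat > fit.py <<'E'
from h import *
C={}
for c in("top","scene"):
    get_image(c)
    r=regions_of(c,"stand")[0]["region"].astype(np.uint8)
    cnt=max(cv2.findContours(r,0,1)[0],key=cv2.contourArea)
    h=cv2.convexHull(cnt)
    C[c]=h[:,0].astype(float); print(c,"hull",len(h),cv2.approxPolyDP(h,6,True)[:,0].tolist())
    for n in("lever_ball","rod_end","rod","cylinder"):
        rr=regions_of(c,n)
        print(n,[(np.round(x["box"],1).tolist(),round(x["conf"],2)) for x in rr[:2]])
E
python3 fit.py
```

```text
top hull 19 [[392, 188], [403, 233], [290, 263], [279, 219]]
lever_ball [([298.8, 209.3, 316.3, 240.1], 0.5)]
rod_end [([380.3, 211.2, 395.2, 225.6], 0.54)]
rod [([379.7, 213.3, 392.0, 227.2], 0.5)]
cylinder [([361.8, 199.0, 394.3, 229.4], 0.88), ([189.0, 232.1, 224.3, 247.8], 0.17)]
scene hull 19 [[295, 198], [362, 264], [337, 294], [257, 238]]
lever_ball [([281.4, 196.0, 300.0, 227.1], 0.56)]
rod_end []
rod [([323.9, 231.8, 335.0, 247.8], 0.67)]
cylinder [([320.3, 238.7, 350.6, 261.6], 0.63)]
```

Run:
```python
import cv2,numpy as np
o=[]
for c,b in(("scene",(310,222,350,262)),("scene",(275,190,315,230)),("top",(360,190,400,230)),("top",(290,200,330,240))):
    im=cv2.imread(f"pics/{c}0.png")[b[1]:b[3],b[0]:b[2]]
    im=cv2.resize(im,None,fx=7.5,fy=7.5,interpolation=cv2.INTER_NEAREST)
    for i in range(0,40,10):
        cv2.putText(im,str(b[0]+i),(int(i*7.5),10),0,.35,(0,0,255));cv2.putText(im,str(b[1]+i),(0,int(i*7.5)+10),0,.35,(0,255,255))
    o.append(im)
cv2.imwrite("pics/z.png",np.vstack([np.hstack(o[:2]),np.hstack(o[2:])]))
```

```text
(no output)
```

View pics/z.png

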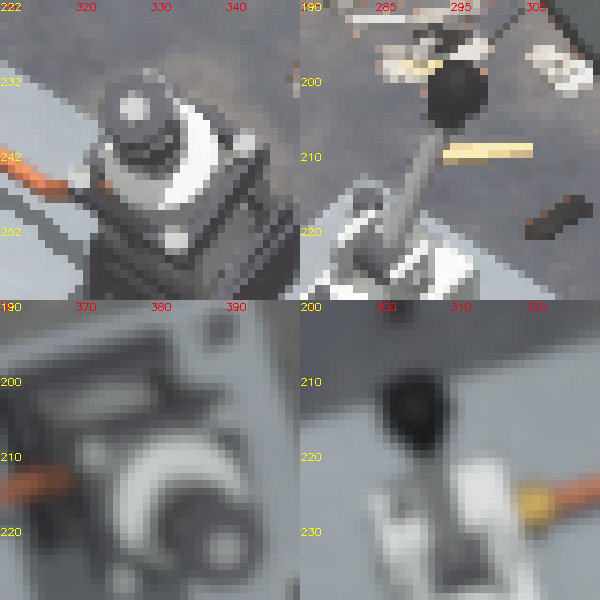

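```bash
cat > fit2.py <<'E'
from h import *
obs={"top":{"c0":(278.9,219.3),"c1":(392.5,187),"c2":(406.4,231.3),"c3":(292,265.8),"ball":(304.9,213.8),"top":(389.5,222.4),"mouth":(384.4,216.0),"piv":(307.8,238.7)},
"scene":{"c0":(282.5,213.7),"c1":(363,264),"c2":(338.5,293.5),"c3":(257.3,237),"ball":(295.4,202.2),"top":(327.2,235.8),"piv":(286.5,226.9)}}
def model(p):
    x,y,w,a,xc,zc=p[:6]; Rz=R.from_euler("z",w); T=np.array([x,y,0])
    L={"c0":(.0625,.155,.012),"c1":(.0625,-.155,.012),"c2":(-.0625,-.155,.012),"c3":(-.0625,.155,.012)}
    L["piv"]=(p[6],.085,.066);L["ball"]=(p[6]+.075*np.sin(a),.085,.066+.075*np.cos(a))
    ax=np.array([-np.sin(np.radians(20)),0,np.cos(np.radians(20))]);o=np.array([xc,-.085,zc])
    L["mouth"]=o+.092*ax;L["end"]=o+.120*ax;L["top"]=o+.136*ax;L["o"]=o
    return {k:Rz.apply(v)+T for k,v in L.items()}
W={"piv":.3,"mouth":.4}
def res(p,full=False):
    M=model(p);r=[];o={}
    for c in obs:
        off=p[7:9] if c=="top" else p[9:11]
        for k,uv in obs[c].items():
            e=(proj(c,M[k])[0]+off-uv);o[c,k]=np.round(e,1);r+=list(e*W.get(k,1))
    r+=list(p[7:]/1.0)
    r.append((p[6])/.004)
    return o if full else np.array(r)
if __name__=="__main__":
    s=least_squares(res,[.43,-.3,.2,.6,0.01,.02,0,0,0,0,0],x_scale=[.01]*3+[.1]+[.01]*3+[1]*4,loss="soft_l1")
    print(np.round(s.x,4));[print(k,v) for k,v in res(s.x,True).items()]
    np.save("p.npy",s.x)
    for k,v in model(s.x).items():print(k,np.round(v,4))
    for n in("ball","top"):print(n,tri({c:obs[c][n] for c in obs}))
E
python3 fit2.py
```

```text
[ 0.4963 -0.3396  0.2826  0.7174  0.0217  0.0476 -0.0013  0.0966 -0.0715
 -0.1231  0.4996]
('top', 'c0') [-1.1 -0.1]
('top', 'c1') [ 0.  -1.4]
('top', 'c2') [0.9 0.5]
('top', 'c3') [-0.8  0.9]
('top', 'ball') [0.  0.1]
('top', 'top') [ 0.4 -0.1]
('top', 'mouth') [-0.2  0.8]
('top', 'piv') [ 3.2 -3.6]
('scene', 'c0') [ 0.4 -1. ]
('scene', 'c1') [ 0.6 -0.4]
('scene', 'c2') [-0.4  0.8]
('scene', 'c3') [-1.7  0.1]
('scene', 'ball') [ 0.1 -0. ]
('scene', 'top') [0.5 0.1]
('scene', 'piv') [-1.2 -2.1]
c0 [ 0.5131 -0.1733  0.012 ]
c1 [ 0.5995 -0.471   0.012 ]
c2 [ 0.4795 -0.5059  0.012 ]
c3 [ 0.393  -0.2082  0.012 ]
piv [ 0.4714 -0.2583  0.066 ]
ball [ 0.5187 -0.2446  0.1225]
mouth [ 0.5105 -0.424   0.1341]
end [ 0.5013 -0.4267  0.1604]
top [ 0.4961 -0.4282  0.1754]
o [ 0.5408 -0.4152  0.0476]
ball (array([ 0.51862455, -0.24447952,  0.12034883]), [np.float64(0.6), np.float64(0.6)])
top (array([ 0.49558913, -0.42754996,  0.17384833]), [np.float64(0.6), np.float64(0.6)])
```

```bash
cat > go.py <<'E'
from h import *
def delta(P,Rt,pose=None):
    s=sense();Rc=rot(s["tcp_rot"])
    d=Rc.inv().apply(np.array(P)-s["tool_pos"]);rv=(Rc.inv()*Rt).as_rotvec(degrees=True)
    print("t",round(s["time"],2),"pos",np.round(s["tool_pos"],4),"shift mm(tool)",np.round(1000*d,1),"turn deg",np.round(rv,2),"F",np.round(s["wrist_force"],1),"w",round(s["grip_width"],4))
    return d,rv
yaw=np.load("p.npy")[2]
RD=R.from_euler("z",yaw)*R.from_matrix(np.diag([1.,-1,-1]))       # down
RC=R.from_euler("z",yaw)*R.from_euler("y",-20,degrees=True)*R.from_matrix(np.diag([1.,-1,-1])) # along the bore
E
python3 - <<'E'
from go import *
delta([.5187,-.2446,.215],RD)
print(RC.as_matrix())
E
```

```text
t 1.7 pos [ 0.1408 -0.5316  0.2356] shift mm(tool) [ 438.8 -180.8   20.6] turn deg [-0.   -0.   -1.36] F [ 0.1 -0.4 -0.3] w 0.0928
[[ 9.02412223e-01  2.78876310e-01  3.28451188e-01]
 [ 2.62058010e-01 -9.60327030e-01  9.53813154e-02]
 [ 3.42020143e-01  6.93889390e-18 -9.39692621e-01]]
```

Request:
carry_out(commands=[0,0,-1.4,0.04,-0.016,0,0.07,0,0,0,0.04,-0.016,0,0.07,0,0,0,0.04,-0.016,0,0.07,0,0,0,0.04,-0.016,0,0.07,0,0,0,0.04,-0.017,0,0.07,0,0,0,0.04,-0.017,0,0.07,0,0,0,0.04,-0.017,0,0.07,0,0,0,0.04,-0.017,0,0.07,0,0,0,0.04,-0.017,0.005,0.07,0,0,0,0.04,-0.016,0.005,0.07,0,0,0,0.039,-0.016,0.01,0.07,0,0,0,0,0,0,0.07], grip_force=8)

```text
time: 3.2
tool_pos: [0.5135, -0.2343, 0.2147]
tcp_rot: [-0.0, 0.99, 0.143, -0.0]
wrist_force: [-0.9, -0.5, -0.3]
grip_width: 0.0701
```

Run:
```python
from go import *
cv2.imwrite("pics/s1.png",get_image("scene")[:,:,::-1])
delta([.5187,-.2446,.1225],RD)
```

```text
t 3.25 pos [ 0.5126 -0.2353  0.2152] shift mm(tool) [ 3.3 10.6 92.7] turn deg [-0.03  0.04  0.15] F [-0.7  0.2  0.1] w 0.0698
```

View pics/s1.png

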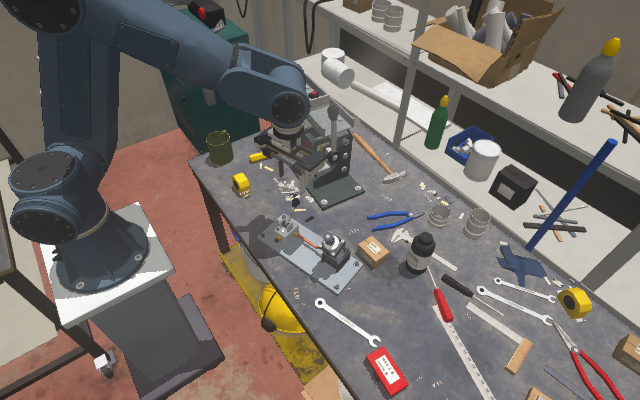

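The gripper hovers above the lever ball, about 10 mm off along y. I correct that, go down, and close on the ball.

Request:
carry_out(commands=[0,0,0,0.003,0.0105,0.01,0.06,0,0,0,0,0,0.025,0.06,0,0,0,0,0,0.025,0.06,0,0,0,0,0,0.025,0.06,0,0,0,0,0,0.008,0.06,0,0,0,0,0,0,0.06], grip_force=8)

```text
time: 4.0
tool_pos: [0.5179, -0.246, 0.1226]
tcp_rot: [-0.0, 0.99, 0.141, -0.0]
wrist_force: [-0.3, 0.3, 0.0]
grip_width: 0.0601
```

Run:
```python
from go import *
im=get_image("scene");cv2.imwrite("pics/s2.png",cv2.resize(im[150:270,230:370,::-1],None,fx=5,fy=5))
delta([.5187,-.2446,.1205],RD)
```

```text
t 4.05 pos [ 0.5183 -0.2459  0.1232] shift mm(tool) [ 0.8 -1.2  2.7] turn deg [ 0.03 -0.03 -0.  ] F [ 0.5 -0.1 -0.2] w 0.0599
```

View pics/s2.png

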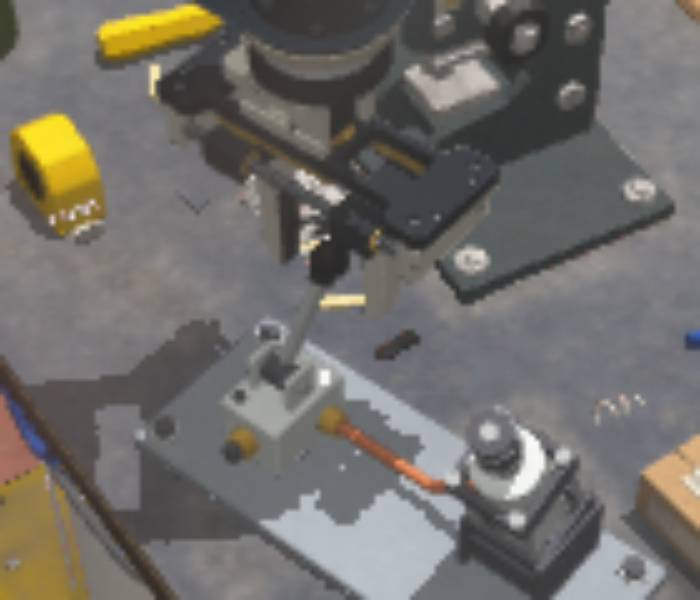

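The ball sits centred between the open fingers. Now I close them.

Request:
carry_out(commands=[0,0,0,0.001,-0.001,0.003,0.04,0,0,0,0,0,0,0.03,0,0,0,0,0,0,0.02,0,0,0,0,0,0,0.02,0,0,0,0,0,0,0.02], grip_force=8)

```text
time: 4.68
tool_pos: [0.5191, -0.2446, 0.1198]
tcp_rot: [0.001, 0.99, 0.141, 0.0]
wrist_force: [1.1, -4.7, -0.9]
grip_width: 0.0232
```

Run:
```python
from go import *
from fit2 import model
p=np.load("p.npy");Rz=R.from_euler("z",p[2])
s=sense()
g=s["tool_pos"]+rot(s["tcp_rot"]).apply([0,0,-.002])
piv=model(p)["piv"]
loc=Rz.inv().apply(g-piv);print("grasp rel pivot, stand axes",loc, "r",np.hypot(loc[0],loc[2]),"ang",np.arctan2(loc[0],loc[2]))
delta(piv+[0,0,.073],RD)
for i in range(8,-1,-1):
    a=p[3]*i/8;print(i,np.round([75*np.sin(a),75*np.cos(a)],1))
```

```text
grasp rel pivot, stand axes [ 4.97050389e-02 -7.21577862e-05  5.58391746e-02] r 0.07475696826626381 ang 0.7273443603996259
t 4.67 pos [ 0.5191 -0.2446  0.1198] shift mm(tool) [-49.7  -0.1 -19.2] turn deg [ 0.07 -0.03  0.04] F [ 1.1 -4.7 -0.9] w 0.0232
8 [49.3 56.5]
7 [44.  60.7]
6 [38.4 64.4]
5 [32.5 67.6]
4 [26.3 70.2]
3 [19.9 72.3]
2 [13.4 73.8]
1 [ 6.7 74.7]
0 [ 0. 75.]
```

Request:
carry_out(commands=[0,0,0,-0.0054,0,-0.0045,0.02,0,0,0,-0.0056,0,-0.004,0.02,0,0,0,-0.006,0,-0.0033,0.02,0,0,0,-0.0062,0,-0.0026,0.02,0,0,0,-0.0064,0,-0.0021,0.02,0,0,0,-0.0066,0,-0.0015,0.02,0,0,0,-0.0067,0,-0.0009,0.02,0,0,0,-0.0068,0,-0.0003,0.02,0,0,0,0,0,0,0.02,0,0,0,0,0,0,0.02], grip_force=8)

```text
time: 5.92
tool_pos: [0.4709, -0.2583, 0.139]
tcp_rot: [0.0, 0.99, 0.141, -0.0]
wrist_force: [0.3, -5.5, -1.8]
grip_width: 0.023
```

Run:
```python
from go import *
from fit2 import model
p=np.load("p.npy")
im=get_image("scene");cv2.imwrite("pics/s3.png",cv2.resize(im[150:270,230:370,::-1],None,fx=5,fy=5))
piv=model(p)["piv"]
delta(piv+[0,0,.073],RD)
```

```text
t 5.97 pos [ 0.4709 -0.2583  0.139 ] shift mm(tool) [0.4 0.2 0. ] turn deg [0.03 0.03 0.04] F [-0.5 -4.6 -1.1] w 0.0236
```

View pics/s3.png

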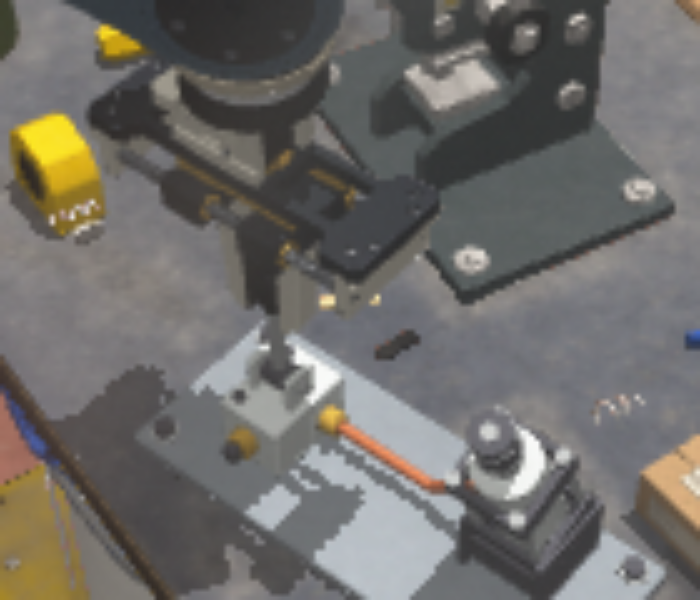

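The lever looks upright, with the ball held. I release it and rise.

Request:
carry_out(commands=[0,0,0,0,0,0,0.06,0,0,0,0,0,0,0.06,0,0,0,0,0,0,0.06,0,0,0,0,0,0,0.06,0,0,0,0,0,-0.02,0.06,0,0,0,0,0,-0.03,0.06,0,0,0,0,0,-0.05,0.06,0,0,0,0,0,-0.04,0.06,0,0,0,-0.04,0.03,0,0.06,0,0,0,-0.04,0.03,0,0.06])

```text
time: 7.22
tool_pos: [0.4105, -0.3385, 0.2794]
tcp_rot: [0.0, 0.99, 0.142, 0.0]
wrist_force: [0.3, -0.7, 0.3]
grip_width: 0.0597
```

Run:
```python
from go import *
from fit2 import model
p=np.load("p.npy");M=model(p)
o=[]
for c,b in(("scene",(265,185,345,265)),("top",(285,185,405,255))):
    im=get_image(c);cv2.imwrite(f"pics/{c}4.png",im[:,:,::-1])
    print(c,[(np.round(x["location"],1).tolist(),round(x["conf"],2)) for n in("lever_ball","lever_pivot","rod_end","mouth") for x in place_of(c,n)[:1]], "pred upright ball",proj(c,M["piv"]+[0,0,.075]),"piv",proj(c,M["piv"]))
    im=im[b[1]:b[3],b[0]:b[2],::-1];o.append(cv2.resize(im,None,fx=6.6,fy=6.6,interpolation=0))
    cv2.imwrite(f"pics/{c}4c.png",o[-1])
end=M["end"]; ax=-RC.as_matrix()[:,2]
for off in(.12,.002+.002): 
    P=end+ax*off; print(P); delta(P,RC)
```

```text
scene [([204.1, 282.7], 0.49), ([229.3, 290.6], 0.68), ([241.2, 328.0], 0.61), ([243.1, 330.9], 0.6)] pred upright ball [[283.97925007 207.40206835]] piv [[285.40512201 224.28227202]]
top [([232.5, 309.5], 0.49), ([238.5, 309.2], 0.65), ([217.9, 385.6], 0.69), ([216.0, 383.0], 0.76)] pred upright ball [[310.8755565  234.59354884]] piv [[310.9052326 235.143803 ]]
[ 0.46193312 -0.43810276  0.27315464]
t 7.72 pos [ 0.4116 -0.3373  0.2788] shift mm(tool) [ 20.  110.9   5.6] turn deg [-0.02 20.    0.1 ] F [ 0.2 -0.3 -0.8] w 0.0602
[ 0.50003345 -0.42703852  0.1641503 ]
t 7.72 pos [ 0.4116 -0.3373  0.2788] shift mm(tool) [ 59.7 111.  114.6] turn deg [-0.02 20.    0.1 ] F [ 0.2 -0.3 -0.8] w 0.0602
```

View pics/scene4c.png

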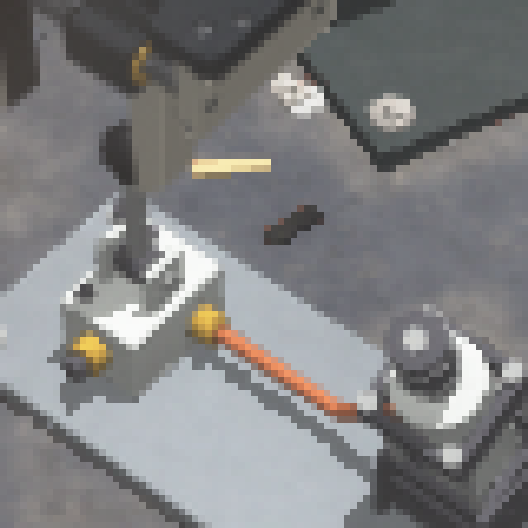

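View pics/top4c.png

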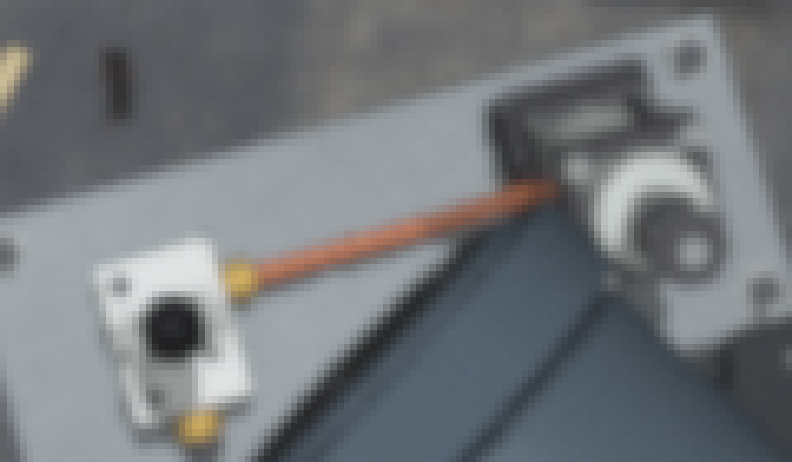

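The top view shows the ball at (311,234) over the centre of the valve block, 0.4 px from where I predicted upright, so the lever is upright. Next I take the pre-grasp pose along the bore.

Request:
carry_out(commands=[0,0,0,0.007,0.035,0,0.06,0,0,0,0.007,0.035,0,0.06,0,0,0,0.006,0.035,0,0.06,0,5,0,0,0.006,0,0.06,0,5,0,0,0,0,0.06,0,5,0,0,0,0,0.06,0,5,0,0,0,0,0.06,0,0,0,0,0,0,0.06], grip_force=25)

```text
time: 8.72
tool_pos: [0.4608, -0.4388, 0.2785]
tcp_rot: [-0.025, 0.975, 0.139, 0.172]
wrist_force: [1.1, -0.6, 0.6]
grip_width: 0.0598
```

Run:
```python
from go import *
from fit2 import model
p=np.load("p.npy");M=model(p)
im=get_image("scene");cv2.imwrite("pics/s5.png",cv2.resize(im[150:270,230:370,::-1],None,fx=5,fy=5))
end=M["end"]; ax=-RC.as_matrix()[:,2]
for off in(.05,.004): delta(end+ax*off,RC)
```

```text
t 8.78 pos [ 0.4612 -0.4388  0.2788] shift mm(tool) [-0.9 -0.4 75.6] turn deg [-0.03  0.1   0.01] F [-0.2 -0.8 -0.5] w 0.0598
t 8.78 pos [ 0.4612 -0.4388  0.2788] shift mm(tool) [ -0.8  -0.4 121.6] turn deg [-0.03  0.1   0.01] F [-0.2 -0.8 -0.5] w 0.0598
```

View pics/s5.png

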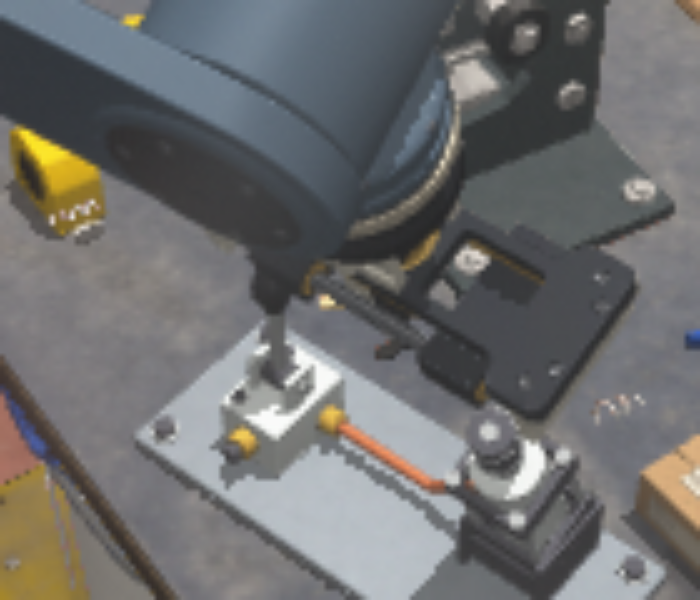

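The tool is on the bore axis above the rod end, and the lever still stands upright. I descend in two stages.

Request:
carry_out(commands=[0,0,0,-0.001,0,0.03,0.06,0,0,0,0,0,0.03,0.06,0,0,0,0,0,0.025,0.06,0,0,0,0,0,0,0.06])

```text
time: 9.28
tool_pos: [0.4887, -0.4298, 0.1971]
tcp_rot: [-0.026, 0.975, 0.14, 0.171]
wrist_force: [-0.0, 0.2, 0.4]
grip_width: 0.0599
```

Run:
```python
from go import *
from fit2 import model
p=np.load("p.npy");M=model(p)
for c,b in(("scene",(270,170,390,270)),("top",(310,170,430,270))):
    im=get_image(c);cv2.imwrite(f"pics/{c}6.png",cv2.resize(im[b[1]:b[3],b[0]:b[2],::-1],None,fx=6,fy=6))
end=M["end"]; ax=-RC.as_matrix()[:,2]
delta(end+ax*.004,RC)
```

```text
t 9.38 pos [ 0.4888 -0.431   0.1995] shift mm(tool) [-0.9 -0.7 37.3] turn deg [0.01 0.02 0.1 ] F [-1.   0.1  0.3] w 0.0599
```

View pics/scene6.png

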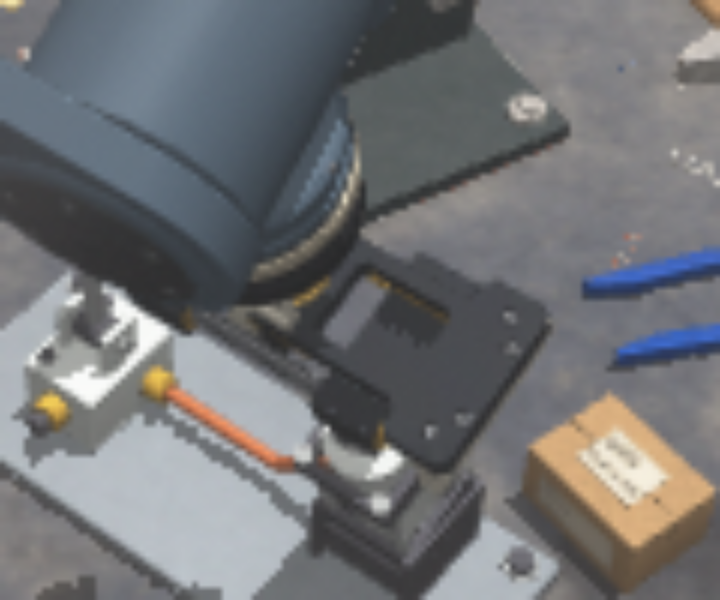

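View pics/top6.png

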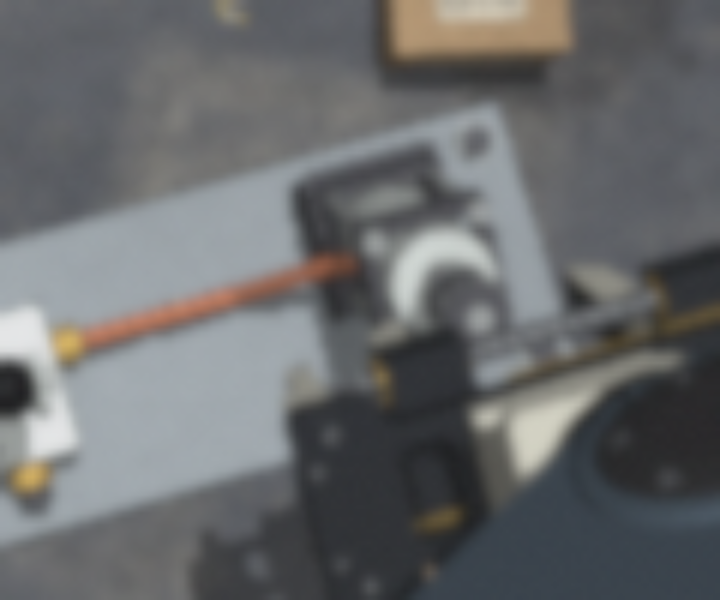

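The fingers straddle the rod end on the bore axis. I go down the last 37 mm and close.

Request:
carry_out(commands=[0,0,0,-0.001,-0.0005,0.02,0.06,0,0,0,0,0,0.012,0.06,0,0,0,0,0,0.005,0.06,0,0,0,0,0,0,0.06])

```text
time: 9.88
tool_pos: [0.4995, -0.4272, 0.1632]
tcp_rot: [-0.025, 0.975, 0.139, 0.172]
wrist_force: [0.1, -0.4, -0.6]
grip_width: 0.0601
```

Run:
```python
from go import *
from fit2 import model
p=np.load("p.npy");M=model(p)
for c,b in(("top",(310,170,430,270)),):
    im=get_image(c);cv2.imwrite(f"pics/{c}7.png",cv2.resize(im[b[1]:b[3],b[0]:b[2],::-1],None,fx=6,fy=6))
end=M["end"]; ax=-RC.as_matrix()[:,2]
delta(end+ax*.004,RC)
```

```text
t 9.93 pos [ 0.4995 -0.4274  0.1636] shift mm(tool) [ 0.8 -0.2 -0.3] turn deg [-0.01 -0.    0.03] F [ 0.9 -0.3  0.3] w 0.0604
```

View pics/top7.png

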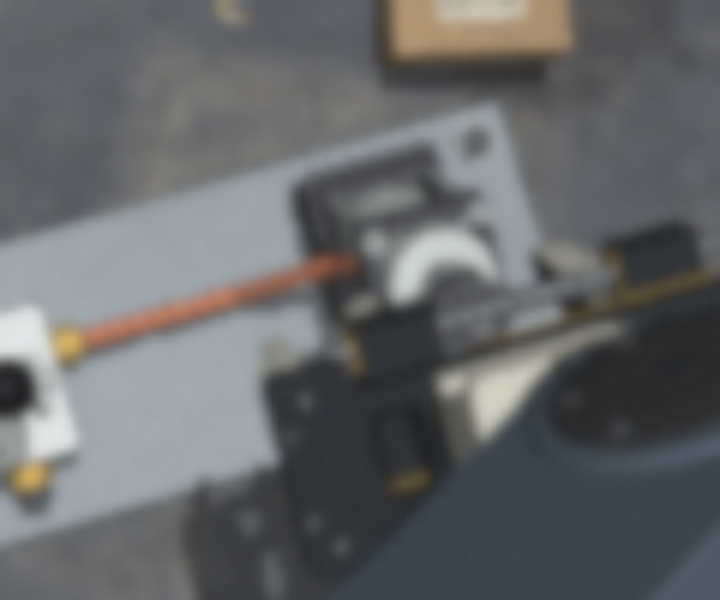

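Request:
carry_out(commands=[0,0,0,0,0,0,0.045,0,0,0,0,0,0,0.035,0,0,0,0,0,0,0.022,0,0,0,0,0,0,0.022,0,0,0,0,0,0,0.022], grip_force=10)

```text
time: 10.55
tool_pos: [0.4994, -0.4272, 0.1636]
tcp_rot: [-0.025, 0.975, 0.139, 0.172]
wrist_force: [-1.2, -0.0, 1.6]
grip_width: 0.0255
```

```bash
cat > f.py <<'E'
from go import *
s=sense();Rc=rot(s["tcp_rot"])
print(s["time"],s["tool_pos"],"Ftool",np.round(Rc.inv().apply(s["wrist_force"]),2),"Ttool",np.round(Rc.inv().apply(s["torque"]),2),s["grip_width"])
E
python3 f.py
```

```text
10.55 [ 0.49941401 -0.42724846  0.16359804] Ftool [-0.55 -0.31 -1.91] Ttool [ 0.07 -0.17  0.03] 0.02550029646856376
```

The width is 25.5 mm on the 26 mm end piece and the side force is almost nil. I firm the grip and draw 6 mm as a test.

Request:
carry_out(commands=[0,0,0,0,0,0,0.02,0,0,0,0,0,0,0.02,0,0,0,0,0,-0.003,0.02,0,0,0,0,0,-0.003,0.02,0,0,0,0,0,0,0.02], grip_force=30)

```text
time: 11.18
tool_pos: [0.4974, -0.4278, 0.1694]
tcp_rot: [-0.024, 0.975, 0.139, 0.172]
wrist_force: [0.3, 1.1, -1.0]
grip_width: 0.0253
```

```bash
python3 f.py
```

```text
11.175 [ 0.49738008 -0.42784951  0.16936023] Ftool [ 0.17 -0.94  1.12] Ttool [-0.02 -0.2  -0.01] 0.025344141542345065
```

Request:
carry_out(commands=[0,0,0,0,0,-0.004,0.02,0,0,0,0,0,-0.004,0.02,0,0,0,0,0,-0.004,0.02,0,0,0,0,0,-0.004,0.02,0,0,0,0,0,0,0.02])

```text
time: 11.8
tool_pos: [0.4921, -0.4294, 0.1845]
tcp_rot: [-0.024, 0.975, 0.139, 0.172]
wrist_force: [0.5, -0.1, -1.4]
grip_width: 0.0254
```

```bash
python3 f.py
```

```text
11.8 [ 0.49208792 -0.42942512  0.18453584] Ftool [-0.03  0.28  1.48] Ttool [ 0.07 -0.21  0.01] 0.025418536650672376
```

Request:
carry_out(commands=[0,0,0,0,0,-0.004,0.02,0,0,0,0,0,-0.004,0.02,0,0,0,0,0,-0.004,0.02,0,0,0,0,0,-0.004,0.02,0,0,0,0,0,-0.002,0.02,0,0,0,0,0,0,0.02,0,0,0,0,0,0,0.02])

```text
time: 12.68
tool_pos: [0.4863, -0.4311, 0.201]
tcp_rot: [-0.025, 0.975, 0.139, 0.172]
wrist_force: [-0.6, -0.3, -2.3]
grip_width: 0.0253
```

```bash
python3 f.py
python3 - <<'E'
from go import *
from fit2 import model
M=model(np.load("p.npy"));s=sense()
ax=-RC.as_matrix()[:,2]
d=s["tool_pos"]-np.array([.49941,-.42725,.16360]);print("draw",d@ax,"lateral",np.linalg.norm(d-(d@ax)*ax))
for c,b in(("scene",(270,170,390,270)),("top",(310,170,430,270))):
    im=get_image(c);cv2.imwrite(f"pics/{c}9.png",cv2.resize(im[b[1]:b[3],b[0]:b[2],::-1],None,fx=6,fy=6,interpolation=0))
    print(c,[(n,np.round(x["location"],1).tolist(),round(x["conf"],2)) for n in("lever_ball","rod_end","mouth") for x in place_of(c,n)[:1]],"pred mouth,end",proj(c,M["mouth"]),proj(c,M["end"]+.04*ax),"foot groove",proj(c,M["o"]+ax*(.012+.04+.048)))
E
```

```text
12.675 [ 0.48628532 -0.43110638  0.20103944] Ftool [-1.4   0.08  1.9 ] Ttool [ 0.02 -0.23 -0.05] 0.02529144278763443
draw 0.039860205837253485 lateral 6.566001855296574e-05
scene [('rod_end', [232.7, 324.2], 0.42), ('mouth', [241.2, 329.6], 0.71)] pred mouth,end [[330.77040723 241.45871151]] [[326.04497137 231.95176453]] foot groove [[330.24452578 240.40070814]]
top [('lever_ball', [232.3, 309.7], 0.58), ('rod_end', [225.3, 394.2], 0.59), ('mouth', [216.4, 386.3], 0.71)] pred mouth,end [[384.08539963 216.90093998]] [[393.16111264 225.63118454]] foot groove [[385.0813381  217.85896789]]
```

View pics/scene9.png

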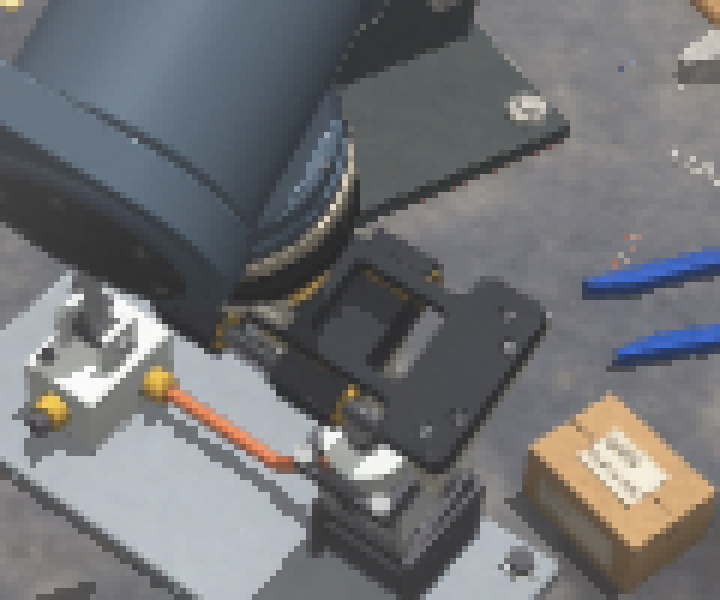

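View pics/top9.png

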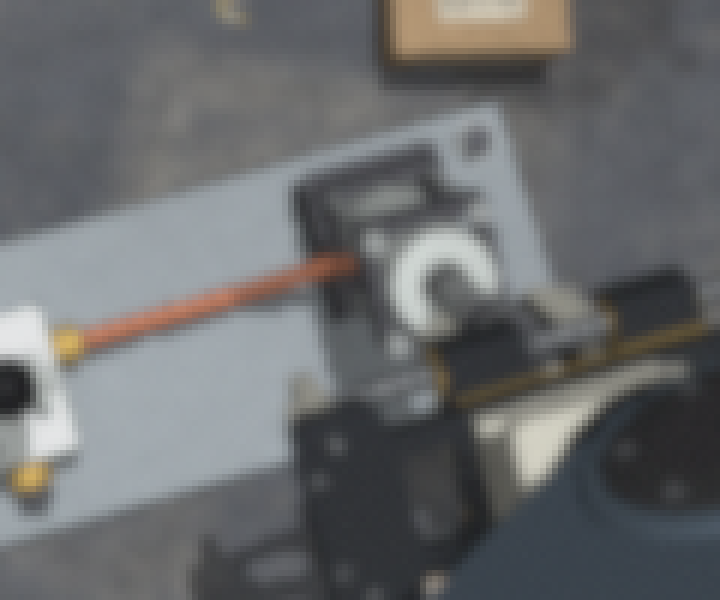

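The top view shows the bare rod drawn out, with the dark band just clear of the mouth at about (385,217). The network puts rod_end at (394,225), against (393,226) predicted for a 40 mm draw. The lever ball is unchanged at (310,232). I hand the job in.

```bash
python3 -c "
from station import *
print(job_done())"; python3 f.py
```

```text
the job is handed in; nothing more can be done
None
the job is handed in; nothing more can be done
```

The valve lever is upright, and the rod is drawn out about 40 mm along the bore and still held in the gripper at 30 N. The job is handed in, at about 13 s on the robot's clock.

- **Lever:** I gripped the ball, swung it along its arc from about 0.72 rad to upright, and let go. Afterwards the top view showed the ball within about half a pixel of where it should be, roughly 0.03 rad at worst, and it had not moved by the last picture.
- **Rod:** The tool moved 39.9 mm along the bore axis and less than 0.1 mm sideways. Side force stayed around 1 N, and the grip carried about the rod's own weight (1.9 N). The finger opening held at 25.3 mm on the 26 mm end piece. In the top view the dark groove ring appears just outside the bore mouth.
- **Checks that were weaker:**
    - At the end the wrist hid the lever ball in the scene camera, so the final lever check rests on the top camera alone.
    - The groove ring is only a few pixels wide there, so the draw rests mainly on the measured arm motion and on the rod end's position, about 1 px from the prediction.
    - The network's lever-pivot points were up to 4 px off my fit, so I gave them little weight.

I did not touch the tape measure, screw box or spanner.

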